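Tip a tube into the welding jig and close its toggle clamp by pushing

ROBOT

A 6-joint arm with a two-finger parallel gripper is mounted at the origin on a cart in front of the work surface, level with it; the furniture and walls round the work are solid. World frame = base frame: x ahead of the robot, y to its left, z up, the work surface at z = 0. Lengths are in mm, angles in rad, forces in N, time in s.
With the tool pointing down it reaches from about 325 to 900 mm from the base axis. Payload 6.1 kg.
Tool frame: the origin (TCP) lies at the very end of the fingers, on their centre line; the grasp point (between the pads) lies 19 mm behind it (grasp_offset is the z of the grasp point in the tool frame, in mm); z points along the fingers, y is the direction in which the jaws open and shut (so a half turn about z gives the same grasp; the last joint's range is limited). The gripper opens to 85 mm and grips with 20 to 120 N. Pads are 22 mm wide; open, the fingers measure 114 mm over their backs; the gripper's body (76 mm by 85 mm) begins 54 mm behind the grasp point. The pads swing forward as they close: fully open they stand 13 mm farther back than shut.
Start: joints at [-1.398, 0.22, 1.526, -0, 1.395, -0.126], TCP at [183.976, -597.301, 231.3] pointing down, gripper open.
Joint ranges: [-2.98, 2.98], [-0.91, 2.08], [0.09, 2.57], [-1.24, 4.39], [0.2, 2.65], [-2.68, 2.68]. Speed limits (rad/s): [2.57, 2.57, 3.01, 3.14, 3.14, 3.14].

INTERFACE

Orientations are given as a unit quaternion [x, y, z, w].
In Python, from plant import get_state, read_camera, camera_model, job_done, grasp_offset gives the robot as it stands.
- The arm moves only by the tool send_rows, never from a script. Its argument "steps" is a list of rows, each a list of 6 numbers: the shift along the world's x, y, z as a fraction of full scale, then the turn, a rotation vector about the world's x, y, z as a fraction of full scale. In form: [[x, y, z, ax, ay, az], ...]. A call has 1 to 8 rows; each row shifts and turns the pose as measured when the row begins; what a row does not reach is not made up. Full scale, the value 1, is 0.05 m for a shift and 6 degrees for a turn. A row lasts 1/10 s, in which the tool goes at most 50 mm and 8.59 degrees, less where a joint would pass 70% of its speed; a pose out of reach is approached as far as the arm can. A call with a number of a shift or a turn outside -1 to 1 is refused whole. A call with a gripper value outside its range is refused whole. "fingers" is the opening, from 0 (shut) to 1 (fully open), set as the call begins (left out, the last holds). The fingers move at their own pace and stop on an object; the grip force is fixed at half the most. Time passes only in rows, so rows that do not move let the fingers close. It gives the time, the measured TCP pose, the force and the opening at its end, in the units of the state.
- get_state(): the state, without advancing time (a new reading comes with each control period).
- read_camera(name): name is "side" or "top"; returns (picture, depth): 480x640x3 uint8, blue, green, red; 480x640 float32, mm along the optical axis (not along the pixel's ray), 0 where there is no reading.
- camera_model(name): a dict with "fx", "fy", "cx", "cy" (pixels), "extrinsics" (4x4, takes a point from camera to world coordinates). Camera axes: x right, y down, z forward; pixel columns grow to the right and rows downward; lengths in mm; the calibration is good to about 2 mm. A picture is of the moment at which its call begins. camera_model takes no time and is no camera call.
- job_done(): hands the job in, once; it reports no verdict.
The state is a dict: "time": time; "joint_pos": joint angles; "qd": joint speeds; "tau": joint torques, N m; "eef_pos": TCP position; "tool_rot": TCP orientation; "ft_force": force on the tool from outside, world axes, zero at the start; "wrist_torque": the same for the moment, N m; "gripper_width": finger opening in mm.
Only numpy, scipy, OpenCV 4.12 (cv2) and the standard library are available. Lean on these libraries where they do the work, as an engineer would, in place of code of your own. Each camera call takes 0.05 s, during which the arm holds its last target. There are 200 camera calls.

TASK

Load the welding jig by pushing alone, without gripping or lifting anything: push over the short square steel tube that stands on end on the jig plate so that it lies down, push it fully home along the fence and against the end stop, then push the toggle clamp's black handle right down so that the rubber pad holds the tube. Leave the other things on the bench where they are.

Things in the scene. Friction and masses are not known exactly. Their poses are not given: they have to be found in the camera images.
- tube_centre (a point): Centre of the workpiece, a hollow square steel tube off-cut, dull grey, 32 x 32 x 75 mm, 0.18 to 0.31 kg. x runs along the tube, y and z square to its side faces. Starts upright on the plate, centre 100-137 mm before the stop face, 32-45 mm off the fence face, turned up to 0.15 rad. Pushed near its top it tips, not slides: 25 mm of push at 55 mm above the plate makes it fall flat along the push.
- jig: Welding jig fixed to the bench: grey steel plate 270 x 92 mm with drilled holes, its top 10 mm above the bench. Origin on the bench, under the corner line of the fence's face; x runs along the fence towards the end stop, y level towards the fence (away from the robot), z up. The plate covers x -85 to +185, y -66 to +26 mm.
- handle_pivot (a point): Pivot of the clamp's handle, at jig x +150, y -16, z +62 mm. Axes as the jig. The handle extends from it in the jig's +x direction and upward. Close it by pushing its upper side away from the stop and down, along its arc (a finger 75 mm from the pivot ends about 75 mm above the bench); pressed straight down on its tip while steep it can jam.
- clamp_handle (a joint): Handle of the toggle clamp, rad: 0 open (start), 0.80 fully down. A straight bar 125 mm long from the pivot; its outer 80 mm is a round black grip 18 mm thick. Its slope above level is 0.85 minus the value: 49 deg when open, nearly level when closed. Linked to the arm, which turns 2.4 times as far. Stiff (0.25 N m, about 4 N at 70 mm) and stays where it is left.
- clamp_arm: The clamp's arm: double flat bar, 75 mm from its pivot (origin, at jig x +122, y -16, z +56 mm) to a spindle with a 16 mm rubber pad. It swings over the stop, down onto the tube. Quite closed, its pad would be 1 mm lower than the top of the lying tube, so it presses on it.
- block_centre (a point): Centre of a bystander: a solid white plastic block, 78 mm tall, 32 x 38 mm, standing on end on a thin card sheet on the bench beside the jig. Not to be disturbed.
- nut: Bystander: a large loose hexagon nut lying flat on the bench between the jig and the grey box behind it, 40 mm across the corners, 18 mm high; origin at the centre of its underside. Not to be disturbed.
- fence (a point): Point on the working face of the fence, at jig x 0, y 0, z +20 mm. The fence is a dark steel bar along the far edge of the plate; its face is the plane y = 0 from x -76 to +74 mm; its top is 30 mm above the bench, 35 mm with its screw heads. Axes as the jig.
- stop (a point): Point on the working face of the end stop, a dark steel block, at jig x +85, y -16, z +22 mm. The face is the plane x = +85 mm, from y -42 to +4 mm; the block is 20 mm thick, its top 34 mm above the bench (39 mm with screw heads). The toggle clamp stands right behind it; its open arm stands up to 150 mm above the bench, leaning away from the tube. Axes as the jig.
- home (a point): Where the centre of the lying tube is when it is fully home against fence and stop: jig x +47.5, y -16, z +26 mm. The closed clamp's pad comes down there. Axes as the jig.
- tube: The same tube as a body; its origin is the middle of one long side face, 16 mm from the centre; x runs along the tube.

How it is judged (in metres and radians):
On the way:
1. the tube has been tipped over and lies flat on the jig plate, the clamp still open (angle between tube_centre's own x axis and vertical between 1.511 and 1.631 rad and height (world z) of tube_centre below 0.03 m and value of joint clamp_handle below 0.4 rad), for 0.2 s.
At the end, for the whole second after the job is handed in: The tube lies flat on the jig plate along the fence (within 0.06 rad), within 3 mm of touching both the fence and the end stop, and at rest; the clamp handle is fully down (above 0.77 rad) and the clamp's pad presses on the tube (x of tube_centre in the frame of jig between 0.0445 and 0.0505 m and y of tube_centre in the frame of jig between -0.019 and -0.013 m and z of tube_centre in the frame of jig between 0.023 and 0.029 m and angle between the x axis of tube_centre and the x axis of jig, either way round below 0.06 rad and angle between tube_centre's own x axis and vertical between 1.511 and 1.631 rad and value of joint clamp_handle above 0.77 rad and contact force between clamp_arm and tube above 0.1 N and linear speed of tube below 0.01 m/s).
It fails at once if the tube is lifted or carried (raised clear of the plate) (height (world z) of tube_centre above 0.057 m or (angle between tube_centre's own x axis and vertical between 1.35 and 1.79 rad and height (world z) of tube_centre above 0.045 m)).
It fails at once if the plastic block is shifted by over 25 mm or knocked over (distance of block_centre from where it was at the start of the episode above 0.025 m).
It fails at once if the nut is shifted by over 25 mm (distance of nut from where it was at the start of the episode above 0.025 m).
It also fails if it takes over 69 s, if anything falls off the work surface, if the arm or the gripper's body presses on something with over 40 N, if the wrist force passes 120 N, or if a joint passes its speed limit or range.

## Working session

There is one attempt and no reset: what is moved stays moved. The work goes in short steps, Python scripts to look and compute and a tool call to move; the robot and the scene stay as the last step left them, time stands still between calls to the robot, and variables do not carry over. Pictures are saved under pics/ and viewed, about 8 in all and at most 12, crops included, and the job is handed in when it is done.

Besides the shell and the picture viewer there is one more tool, called as name([rows], argument=value, ...), one row to a line, values as JSON. send_rows: Moves the arm, as the interface text tells. Shift numbers are shares of 0.05 m and turn numbers shares of 6 degrees, none past 1 either way. Its arguments: {"type":"object","properties":{"steps":{"type":"array"},"fingers":{"type":"number"}},"required":["steps"]}

```bash
mkdir -p pics
cat > h.py <<'E'
import numpy as np, cv2
from plant import *
def snap(n,f):
    p,d=read_camera(n); cv2.imwrite(f'pics/{f}.png',p); np.save(f'pics/{f}.npy',d); return p,d
def world(n,d,u,v,r=1):
    m=camera_model(n); w=d[v-r:v+r+1,u-r:u+r+1]; w=w[w>0]
    if len(w)==0: return None
    z=np.median(w); E=np.array(m['extrinsics'])
    return (E@[ (u-m['cx'])/m['fx']*z,(v-m['cy'])/m['fy']*z,z,1])[:3].round(1)
def cloud(n,d):
    m=camera_model(n); v,u=np.mgrid[:480,:640]; E=np.array(m['extrinsics'])
    P=np.stack([(u-m['cx'])/m['fx']*d,(v-m['cy'])/m['fy']*d,d],-1)
    W=P@E[:3,:3].T+E[:3,3]; W[d<=0]=np.nan; return W
E
python3 - <<'E'
from h import *
print(get_state())
for n in('top','side'):
    snap(n,n+'0'); m=camera_model(n); print(n,m['fx'],np.array(m['extrinsics']).round(2))
E
```

```text
{'time': 0.0, 'joint_pos': array([-1.39812184e+00,  2.21236893e-01,  1.52759704e+00, -1.20068840e-05,
        1.39470982e+00, -1.26109880e-01]), 'qd': array([-0.00103672, -0.00142354,  0.00044232,  0.00149803,  0.00069054,
        0.00080863]), 'tau': array([-7.08940825e-04, -4.96893454e+01, -3.89399886e+01, -2.44711900e-04,
        1.09459832e-02, -3.17317006e-05]), 'eef_pos': array([ 183.85646607, -596.7153192 ,  230.20002486]), 'tool_rot': array([ 9.88861098e-01,  1.48838090e-01, -2.86189785e-05, -9.75147967e-04]), 'ft_force': array([ 0.22827462,  0.32511566, -0.50225554]), 'wrist_torque': array([ 0.00257048,  0.01438736, -0.01239075]), 'gripper_width': 85.3070340642337}
top 579.4220283479638 [[-0.0000e+00 -1.0000e+00  1.0000e-01  3.6484e+02]
 [-1.0000e+00  0.0000e+00  2.0000e-02 -1.9847e+02]
 [-2.0000e-02 -1.0000e-01 -9.9000e-01  9.6634e+02]
 [ 0.0000e+00  0.0000e+00  0.0000e+00  1.0000e+00]]
side 544.2599993099294 [[ 9.90000e-01 -7.00000e-02  9.00000e-02  3.96610e+02]
 [-1.10000e-01 -4.10000e-01  9.10000e-01 -1.03743e+03]
 [-3.00000e-02 -9.10000e-01 -4.10000e-01  4.82050e+02]
 [ 0.00000e+00  0.00000e+00  0.00000e+00  1.00000e+00]]
```

View pics/top0.png

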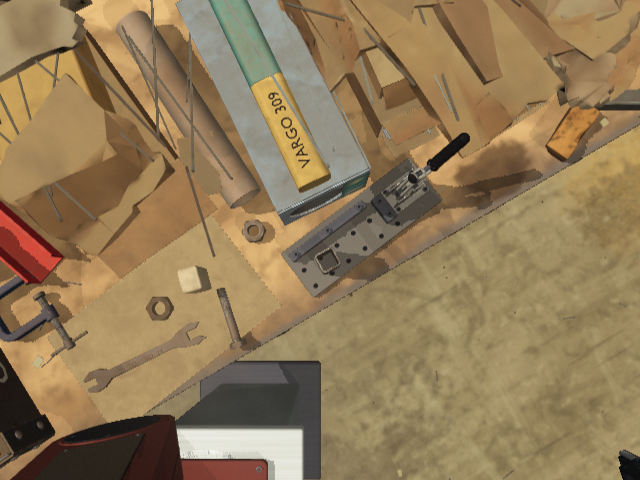

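View pics/side0.png

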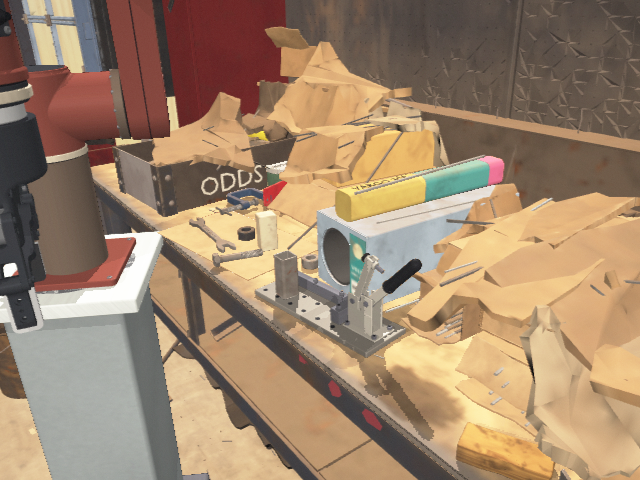

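The top view shows the tube at (327,260), the stop near (385,210), the handle tip at (465,140), the nut at (254,230) and the block at (192,278). Next I'll fit the jig pose from depth.

Run:
```python
from h import *
p=cv2.imread('pics/top0.png'); d=np.load('pics/top0.npy')
c=cv2.resize(p[120:310,230:480],None,fx=3.2,fy=3.2,interpolation=cv2.INTER_CUBIC); cv2.imwrite('pics/top0c.png',c[:600])
W=cloud('top',d)
for u,v in [(262,300),(300,283),(360,240),(327,260),(322,250),(254,222),(192,272),(385,210),(330,235)]: print((u,v),world('top',d,u,v,0))
z=W[...,2]; roi=np.zeros(z.shape,bool); roi[140:310,270:450]=1
m=(roi&(z>6.)&(z<15)).astype(np.uint8)
pts=W[m>0]; r=cv2.minAreaRect(pts[:,:2].astype(np.float32)); print(len(pts),r)
t=roi&(z>70); t[:, 350:]=0; print('tube',t.sum(),cv2.minAreaRect(W[t][:,:2].astype(np.float32)),np.median(z[t]))
f=roi&(z>26)&(z<37); print('fence',f.sum())
```

```text
(262, 300) [ 3.59e+02 -9.25e+01 -2.00e-01]
(300, 283) [ 3.872e+02 -1.557e+02 -2.000e-01]
(360, 240) [ 457.9 -255.4   10.2]
(327, 260) [ 424.7 -200.7   11.8]
(322, 250) [ 441.3 -192.4   11.2]
(254, 222) [486.9 -80.6  21.9]
(192, 272) [402.1   5.9  83.5]
(385, 210) [ 504.  -294.6   36. ]
(330, 235) [ 465.8 -205.7   15.2]
6968 ((498.105224609375, -233.4321746826172), (170.06399536132812, 379.5957946777344), 37.689002990722656)
tube 5120 ((497.2051696777344, -176.06484985351562), (193.06353759765625, 118.18852233886719), 0.027781246230006218) 136.88212001517246
fence 1287
```

View pics/top0c.png

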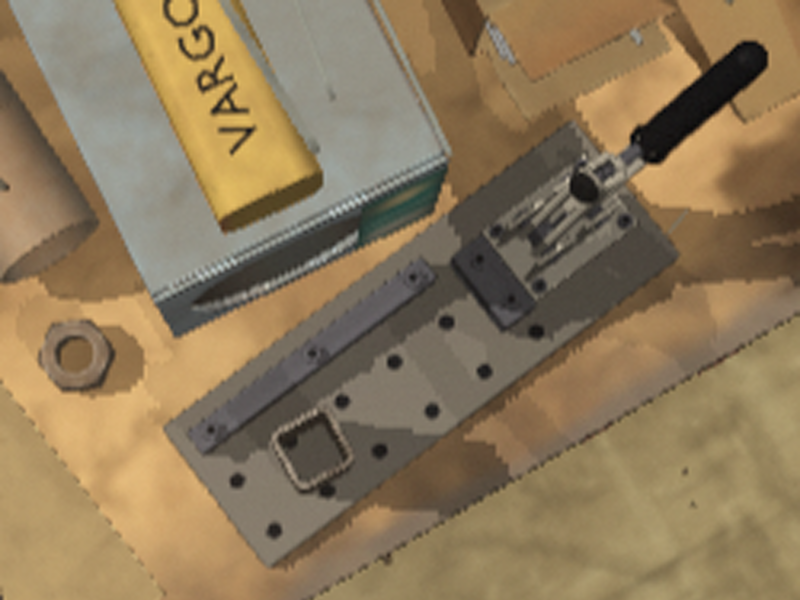

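The enlarged crop (3.2x, offset (230,120)) shows the plate corners at (268,566), (165,430), (677,255) and (573,123). The fence face edge runs from (208,455) to (437,285), and the tube top is centred around (313,450).

```bash
cat >> h.py <<'E'
def ray(n,u,v,z):
    m=camera_model(n); E=np.array(m['extrinsics']); r=E[:3,:3]@[(u-m['cx'])/m['fx'],(v-m['cy'])/m['fy'],1]
    return E[:3,3]+r*(z-E[2,3])/r[2]
E
python3 - <<'E'
from h import *
c=lambda a,b,z: ray('top',a/3.2+230-.35,b/3.2+120-.35,z)[:2]
Wp=[c(268,566,10),c(165,430,10),c(677,255,10),c(573,123,10),c(208,455,30),c(437,285,30)]
J=np.array([[-85,-66],[-85,26],[185,-66],[185,26],[-76,0],[74,0]],float); Wp=np.array(Wp)
jc,wc=J.mean(0),Wp.mean(0); U,S,V=np.linalg.svd((J-jc).T@(Wp-wc)); R=V.T@U.T
t=wc-R@jc; print('R',R.round(4),'t',t.round(1),'ang',np.degrees(np.arctan2(R[1,0],R[0,0])),'scale',S.sum()/((J-jc)**2).sum())
print('resid',((Wp-t)@R-J).round(1))
T=np.array([c(*q,85) for q in[(272,450),(325,408),(353,450),(307,492)]]); print('tube jig',((T-t)@R).round(1),((T-t)@R).mean(0))
d=np.load('pics/top0.npy');W=cloud('top',d)
def j(w): return np.r_[((np.array(w)[:2]-t)@R).round(1),round(float(w[2]),1)]
for n,(u,v) in dict(nut=(254,231),block=(190,280)).items():
    P=W[v-20:v+20,u-20:u+20].reshape(-1,3); h=P[P[:,2]>(12 if n=='nut' else 70)]; m=np.median(h,0); print(n,m,j(m))
X=(W[...,:2]-t)@R
b=(X[...,1]>40)&(X[...,0]<150)&(X[...,0]>-150)&(W[...,2]>60)
print('box near edge jig y by x',[(x0,X[b&(abs(X[...,0]-x0)<10)][:,1].min().round(0) if (b&(abs(X[...,0]-x0)<10)).any() else None) for x0 in range(-140,150,40)], np.percentile(W[b][:,2],[5,50,95]))
# handle
k=(X[...,0]>170)&(X[...,0]<260)&(abs(X[...,1]+16)<25)&(W[...,2]>80)
q=X[k];zz=W[...,2][k]
for x0 in range(175,260,12):
    s=abs(q[:,0]-x0)<6
    if s.any(): print(x0,q[s].mean(0).round(1),zz[s].max().round(1))
# clutter round
for lo in (200,240,280):
    s=(X[...,0]>lo)&(X[...,0]<lo+40)&(abs(X[...,1])<80)
    print(lo,np.nanpercentile(W[...,2][s],[50,99]).round(0))
print('edge of bench jig y', [j(ray('top',*e,0)) for e in [(313,310),(440,235)]])
E
```

```text
R [[ 0.6032  0.7976]
 [-0.7976  0.6032]] t [ 465.5 -206.4] ang -52.89949753221111 scale 0.9828359076909275
resid [[ 1.7  2.7]
 [ 1.4 -1.3]
 [-1.7  2.7]
 [-1.5 -1.5]
 [ 2.5 -0.7]
 [-2.4 -1.9]]
tube jig [[-47.4 -21.6]
 [-15.1 -20.9]
 [-16.7 -44.9]
 [-46.2 -47.6]] [-31.34060817 -33.72183636]
nut [472.5384829  -79.11299657  18.41626   ] [-97.3  82.4  18.4]
block [390.0001471    9.36738764  81.89021705] [-217.7   70.    81.9]
box near edge jig y by x [(-140, np.float64(140.0)), (-100, np.float64(135.0)), (-60, np.float64(60.0)), (-20, np.float64(52.0)), (20, np.float64(44.0)), (60, np.float64(40.0)), (100, np.float64(40.0)), (140, np.float64(175.0))] [ 62.68833621 136.43039891 212.60052937]
175 [176.6 -16.7] 124.0
187 [187.  -15.8] 129.2
199 [199. -16.] 141.7
211 [210.9 -15.7] 153.6
223 [222.6 -15.8] 161.0
235 [234.9 -12.7] 159.4
247 [247.2 -15.8] 101.9
259 [256.8 -14.5] 102.8
200 [ 75. 157.]
240 [101. 131.]
280 [133. 156.]
edge of bench jig y [array([-97.4, -80.5,   0. ]), array([ 146.9, -109.2,    0. ])]
```

send_rows([
  [0.4,0.84,0,0,0,-1],
  [0.4,0.84,0,0,0,-1],
  [0.4,0.84,0,0,0,-1],
  [0.4,0.84,0,0,0,-1],
  [0.4,0.84,0,0,0,-1],
  [0.4,0.84,0,0,0,-1],
  [0.4,0.84,0,0,0,-1],
  [0.4,0.84,0,0,0,-1],
], fingers=0)

```text
time: 0.9
eef_pos: [342.8, -250.6, 223.8]
tool_rot: [0.958, -0.287, -0.0, -0.005]
ft_force: [0.8, -1.4, 0.3]
gripper_width: -0.4
```

```bash
cat >> h.py <<'E'
TJ=np.array([465.5,-206.4]); RJ=np.array([[.6032,.7976],[-.7976,.6032]])
def where(goal=None):
    from scipy.spatial.transform import Rotation as Ro
    s=get_state(); e=s['eef_pos']; M=Ro.from_quat(s['tool_rot']).as_matrix()
    print('t %.1f'%s['time'],'eef',e.round(1),'jig',((e[:2]-TJ)@RJ).round(1),'F',s['ft_force'].round(1),'Fjig',(s['ft_force'][:2]@RJ).round(1),'w',round(s['gripper_width'],1))
    # rotation needed: tool z=-z, tool y = -jig y
    y=-RJ[:,1]; G=np.array([[*np.cross([*y,0],[0,0,-1])],[*y,0],[0,0,-1]]).T
    print('turn/6deg',(np.degrees(Ro.from_matrix(G@M.T).as_rotvec())/6).round(2))
    if goal is not None:
        g=np.r_[TJ+RJ@np.array(goal[:2]),goal[2]]; print('shift/50',((g-e)/50).round(2))
E
python3 -c "
from h import *
where((-75,-36,230))"
```

```text
t 0.9 eef [ 342.8 -250.6  223.8] jig [ -38.7 -124.5] F [ 0.8 -1.4  0.3] Fjig [ 1.6 -0.2] w -0.4
turn/6deg [-0.08  0.03 -3.26]
shift/50 [0.97 1.65 0.12]
```

send_rows([
  [0.24,0.41,0,-0.02,0,-0.8],
  [0.24,0.41,0,-0.02,0,-0.8],
  [0.24,0.41,0,-0.02,0,-0.8],
  [0.24,0.41,0,-0.02,0,-0.8],
  [0,0,0,0,0,0],
  [0,0,0,0,0,0],
])

```text
time: 1.5
eef_pos: [392.5, -158.3, 222.1]
tool_rot: [0.895, -0.446, 0.001, -0.001]
ft_force: [-0.0, -0.2, 0.5]
gripper_width: -0.2
```

```bash
python3 -c "
from h import *
where((-75,-36,110))
snap('side','side1')
p=cv2.imread('pics/side1.png')
cv2.imwrite('pics/side1c.png',cv2.resize(p[100:400,150:550],None,fx=2,fy=2))"
```

```text
t 1.5 eef [ 392.5 -158.3  222.1] jig [-82.4 -29.2] F [-0.  -0.2  0.5] Fjig [ 0.1 -0.2] w -0.2
turn/6deg [-0.02  0.03  0.01]
shift/50 [-0.02 -0.2  -2.24]
```

View pics/side1c.png

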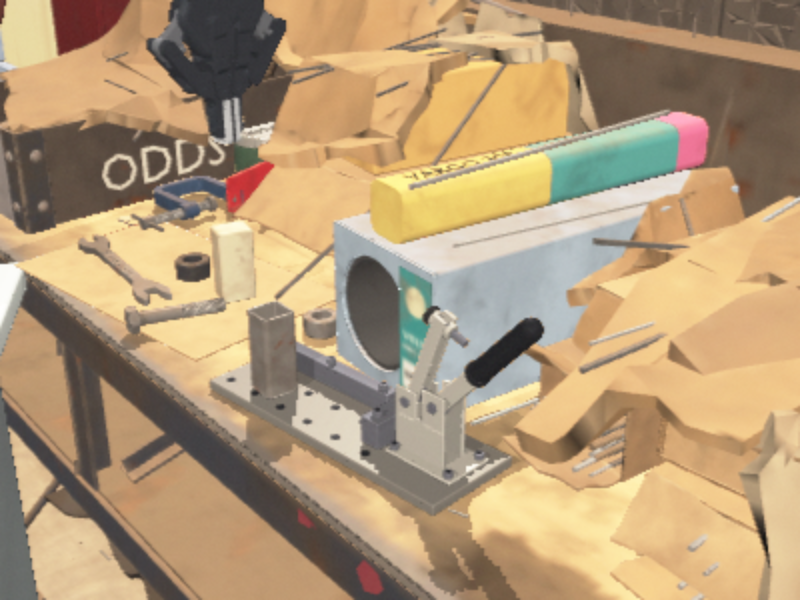

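The gripper is above and behind the upright tube at crop (272,350), shut and turned as planned. The clamp is open with the grip at (505,350). I'll descend behind the tube.

send_rows([
  [0,-0.04,-0.63,0,0,0],
  [0,-0.04,-0.63,0,0,0],
  [0,-0.04,-0.63,0,0,0],
  [0,-0.04,-0.63,0,0,0],
  [0,-0.04,-0.5,0,0,0],
  [0,0,0,0,0,0],
  [0,0,0,0,0,0],
])

```text
time: 2.25
eef_pos: [390.0, -175.1, 68.1]
tool_rot: [0.895, -0.447, 0.003, -0.001]
ft_force: [0.6, 0.4, -0.1]
gripper_width: -0.0
```

```bash
python3 -c "
from h import *
where((-58,-35,66))"
```

```text
t 2.2 eef [ 390.  -175.1   68.1] jig [-70.5 -41.3] F [ 0.6  0.4 -0.1] Fjig [0.1 0.7] w -0.0
turn/6deg [0.01 0.05 0.03]
shift/50 [ 0.25 -0.12 -0.04]
```

send_rows([
  [0.1,0.08,-0.05,0,0,0],
  [0,0,0,0,0,0],
  [0.06,-0.08,0,0,0,0],
  [0.06,-0.08,0,0,0,0],
  [0.06,-0.08,0,0,0,0],
])

```text
time: 2.75
eef_pos: [408.0, -185.7, 70.6]
tool_rot: [0.895, -0.447, 0.007, -0.0]
ft_force: [-1.2, -0.2, 0.8]
gripper_width: -0.1
```

```bash
python3 -c "
from h import *
where((-33,-34.5,66))"
```

```text
t 2.8 eef [ 408.  -185.7   70.6] jig [-51.2 -33.4] F [-1.2 -0.2  0.8] Fjig [-0.5 -1.1] w -0.1
turn/6deg [0.06 0.12 0.02]
shift/50 [ 0.2  -0.3  -0.09]
```

send_rows([
  [0.06,-0.08,-0.02,0.02,0.03,0],
  [0.06,-0.08,-0.02,0.02,0.03,0],
  [0.06,-0.08,-0.02,0.02,0.03,0],
  [0.06,-0.08,-0.02,0,0,0],
])

```text
time: 3.15
eef_pos: [422.0, -204.0, 67.1]
tool_rot: [0.895, -0.447, 0.002, -0.001]
ft_force: [0.8, 0.0, -0.2]
gripper_width: 0.1
```

```bash
python3 -c "
from h import *
where((-33,-34.5,66))
p,d=snap('side','side2')
W=cloud('side',d);X=(W[...,:2]-TJ)@RJ
k=(X[...,0]<80)&(X[...,0]>-60)&(X[...,1]<-12)&(X[...,1]>-66)&(W[...,2]>14)&(W[...,2]<120)
cv2.imwrite('pics/side2c.png',cv2.resize(p[220:360,230:430],None,fx=3,fy=3))"
```

```text
t 3.1 eef [ 422.  -204.    67.1] jig [-28.2 -33.3] F [ 0.8  0.  -0.2] Fjig [0.5 0.6] w 0.1
turn/6deg [0.01 0.03 0.02]
shift/50 [-0.08  0.06 -0.02]
```

View pics/side2c.png

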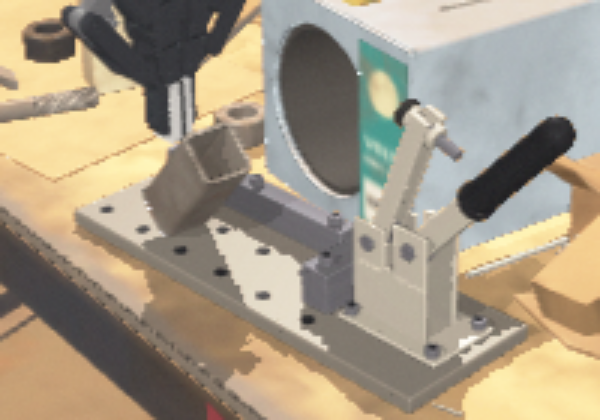

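The picture caught the tube mid-fall, leaning toward the stop at crop (200,180). I'll let it settle and retreat.

send_rows([
  [0,0,0,0,0,0],
  [0,0,0,0,0,0],
  [-0.12,0.16,0,0,0,0],
  [-0.12,0.16,0.3,0,0,0],
  [-0.3,0.1,0.7,0,0,0],
  [-0.6,-0.4,0.3,0,0,0],
  [-0.6,-0.4,0,0,0,0],
  [0,0,0,0,0,0],
])

```text
time: 4.0
eef_pos: [329.4, -219.0, 132.1]
tool_rot: [0.896, -0.445, -0.001, -0.001]
ft_force: [1.1, -0.2, -1.0]
gripper_width: 0.0
```

```bash
cat >> h.py <<'E'
def tube(f):
    p,d=snap('top',f); W=cloud('top',d); X=(W[...,:2]-TJ)@RJ; z=W[...,2]
    k=(X[...,0]<84)&(X[...,0]>-75)&(X[...,1]<-1)&(X[...,1]>-64)&(z>36)&(z<55)
    r=cv2.minAreaRect(X[k].astype(np.float32)); print('tube top',k.sum(),r,np.median(z[k])); return p
E
python3 -c "
from h import *
p=tube('top3')
cv2.imwrite('pics/top3c.png',cv2.resize(p[120:320,250:480],None,fx=3,fy=3))
where((22,-85,110))"
```

```text
tube top 800 ((22.187267303466797, -40.539283752441406), (31.93242073059082, 74.9233169555664), 81.86143493652344) 42.55427252083979
t 4.0 eef [ 330.7 -218.5  132.3] jig [ -71.6 -114.8] F [0.4 0.6 0.5] Fjig [-0.2  0.6] w -0.1
turn/6deg [-0.02  0.01 -0.01]
shift/50 [ 1.61 -1.13 -0.45]
```

View pics/top3c.png

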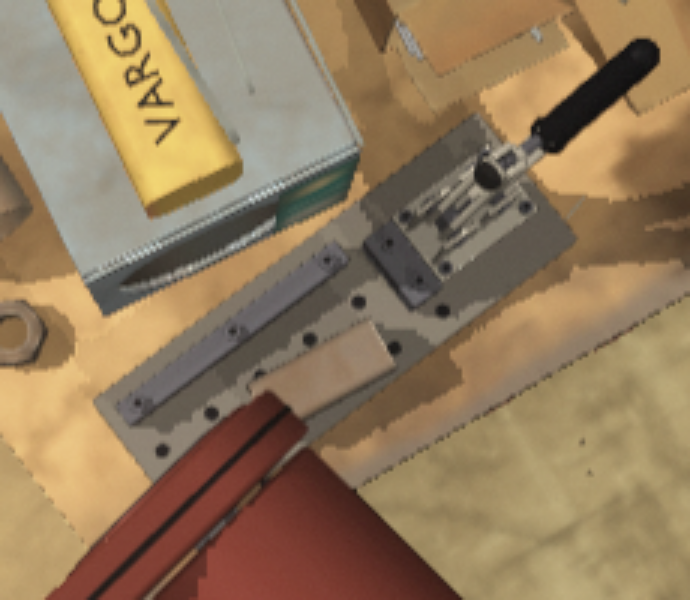

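The tube lies flat: full 75 x 32 outline, top at z 42, centre at jig (22,-40.5) and skewed -8°. Next I'll push it to the fence from the front.

send_rows([
  [0.51,-0.42,-0.3,0,0,0],
  [0.51,-0.42,-0.5,0,0,0],
  [0.51,-0.42,-0.6,0,0,0],
  [0,0,-0.5,0,0,0],
  [0,0,-0.2,0,0,0],
  [0,0,0,0,0,0],
])

```text
time: 4.65
eef_pos: [413.4, -279.2, 24.2]
tool_rot: [0.896, -0.444, 0.003, -0.001]
ft_force: [0.0, -0.3, 0.1]
gripper_width: 0.2
```

```bash
python3 -c "
from h import *
where((27,-72,20))"
```

```text
t 4.7 eef [ 413.4 -279.2   24.2] jig [ 26.6 -85.5] F [ 0.  -0.3  0.1] Fjig [ 0.3 -0.2] w 0.2
turn/6deg [-0.    0.06 -0.02]
shift/50 [ 0.22  0.16 -0.08]
```

send_rows([
  [0.1,0.075,-0.06,0,0.03,0],
  [0.07,0.053,0,0,0.03,0],
  [0.065,0.05,0,0,0,0],
  [0.065,0.05,0,0,0,0],
  [0.065,0.05,0,0,0,0],
  [0.065,0.05,0,0,0,0],
  [0.065,0.05,0,0,0,0],
])

```text
time: 5.35
eef_pos: [442.3, -260.1, 26.9]
tool_rot: [0.896, -0.444, 0.004, 0.002]
ft_force: [-2.0, -2.3, 2.3]
gripper_width: -0.1
```

```bash
python3 -c "
from h import *
where((27,-47,22))"
```

```text
t 5.3 eef [ 442.3 -260.1   26.9] jig [ 28.8 -50.9] F [-2.  -2.3  2.3] Fjig [ 0.6 -2.9] w -0.1
turn/6deg [ 0.06  0.05 -0.03]
shift/50 [ 0.04  0.08 -0.1 ]
```

send_rows([
  [0.04,0.03,-0.03,0.02,0.02,0],
  [0.04,0.03,-0.03,0,0,0],
  [0.04,0.03,0,0,0,0],
])

```text
time: 5.65
eef_pos: [446.9, -256.0, 23.7]
tool_rot: [0.896, -0.443, 0.001, 0.003]
ft_force: [-15.9, -8.9, 6.6]
gripper_width: 0.3
```

```bash
python3 -c "
from h import *
where((27,-47,22)); tube('top4')"
```

```text
t 5.7 eef [ 446.9 -256.    23.7] jig [ 28.3 -44.8] F [-15.9  -8.9   6.6] Fjig [ -2.5 -18.1] w 0.3
turn/6deg [ 0.05 -0.01 -0.04]
shift/50 [-0.05 -0.01 -0.03]
tube top 238 ((-4.222024917602539, -15.986677169799805), (23.08340072631836, 29.77104377746582), 0.5110608339309692) 43.007010308642634
```

send_rows([
  [-0.16,-0.12,0,0,0,0],
  [-0.16,-0.12,0,0,0,0],
  [-0.33,0.44,0,0,0,0],
  [-0.33,0.44,0,0,0,0],
  [-0.33,0.44,0,0,0,0],
  [0,0,0,0,0,0],
  [0,0,0,0,0,0],
])

```text
time: 6.4
eef_pos: [377.7, -201.0, 22.0]
tool_rot: [0.895, -0.445, 0.001, 0.001]
ft_force: [-0.1, 0.1, -0.5]
gripper_width: -0.1
```

```bash
python3 -c "
from h import *
where((-50,-20,22)); tube('top5')"
```

```text
t 6.4 eef [ 377.7 -201.    22. ] jig [-57.3 -66.8] F [-0.1  0.1 -0.5] Fjig [-0.1 -0.1] w -0.1
turn/6deg [ 0.03 -0.   -0.01]
shift/50 [0.83 0.45 0.  ]
tube top 672 ((29.717254638671875, -16.556455612182617), (30.97746467590332, 59.517276763916016), 89.932373046875) 42.53295788617163
```

send_rows([
  [0.27,0.17,0,0,0,0],
  [0.27,0.17,0,0,0,0],
  [0.26,0.15,0,0,0,0],
  [0,0,0,0,0,0],
  [0,0,0,0,0,0],
])

```text
time: 6.95
eef_pos: [422.0, -180.0, 22.7]
tool_rot: [0.895, -0.446, 0.002, 0.001]
ft_force: [-0.9, -0.1, 0.2]
gripper_width: -0.2
```

```bash
python3 -c "
from h import *
where((-27,-19,23))"
```

```text
t 7.0 eef [ 422.  -180.    22.7] jig [-47.3 -18.8] F [-0.9 -0.1  0.2] Fjig [-0.4 -0.8] w -0.2
turn/6deg [0.04 0.03 0.02]
shift/50 [ 0.24 -0.33  0.01]
```

Now I'll push along +x: about 20 mm to contact, then about 25 mm to the stop.

send_rows([
  [0.08,-0.11,0,0,0,0],
  [0.06,-0.08,0,0,0,0],
  [0.06,-0.08,0,0,0,0],
  [0.06,-0.08,0,0,0,0],
  [0.06,-0.08,0,0,0,0],
  [0.06,-0.08,0,0,0,0],
  [0.05,-0.065,0,0,0,0],
])

```text
time: 7.65
eef_pos: [442.7, -211.4, 22.2]
tool_rot: [0.894, -0.447, 0.0, 0.001]
ft_force: [-1.9, 3.1, 2.7]
gripper_width: 0.3
```

```bash
python3 -c "
from h import *
where((-1,-19,22))"
```

```text
t 7.7 eef [ 442.7 -211.4   22.2] jig [ -9.7 -21.3] F [-1.9  3.1  2.7] Fjig [-3.6  0.4] w 0.3
turn/6deg [ 0.01 -0.    0.04]
shift/50 [ 0.14 -0.11 -0.  ]
```

send_rows([
  [0.05,-0.055,0,0,0,0],
  [0.04,-0.045,0,0,0,0],
  [0.03,-0.04,0,0,0,0],
])

```text
time: 7.95
eef_pos: [447.7, -217.2, 21.8]
tool_rot: [0.894, -0.448, -0.003, -0.0]
ft_force: [-8.5, 13.5, 12.5]
gripper_width: 0.3
```

```bash
python3 -c "
from h import *
where((-1,-19,22))"
```

```text
t 8.0 eef [ 447.7 -217.2   21.8] jig [ -2.1 -20.7] F [-8.5 13.5 12.5] Fjig [-15.9   1.4] w 0.3
turn/6deg [-0.03 -0.04  0.05]
shift/50 [0.04 0.   0.  ]
```

send_rows([
  [-0.12,0.16,0,0,0,0],
  [-0.12,0.16,0.3,0,0,0],
  [-0.2,0.2,0.8,0,0,0],
  [-0.3,0.1,0.9,0,0,0],
  [-0.5,-0.3,0.6,0,0,0],
  [-0.5,-0.3,0,0,0,0],
  [0,0,0,0,0,0],
])

```text
time: 8.65
eef_pos: [358.5, -216.7, 155.7]
tool_rot: [0.895, -0.446, 0.001, 0.002]
ft_force: [-0.1, 1.4, -1.2]
gripper_width: 0.0
```

```bash
python3 -c "
from h import *
p=tube('top6'); where((165,-16,190))
cv2.imwrite('pics/top6c.png',cv2.resize(p[130:290,290:450],None,fx=3.7,fy=3.7,interpolation=cv2.INTER_CUBIC))"
```

```text
tube top 766 ((48.00710678100586, -16.845806121826172), (71.50910949707031, 31.376527786254883), 0.12166009098291397) 42.53733770037002
t 8.7 eef [ 359.9 -216.6  156.1] jig [-55.6 -90.4] F [ 1.2 -0.3  0.3] Fjig [1.  0.7] w 0.0
turn/6deg [0.05 0.01 0.02]
shift/50 [ 3.85 -2.62  0.68]
```

View pics/top6c.png

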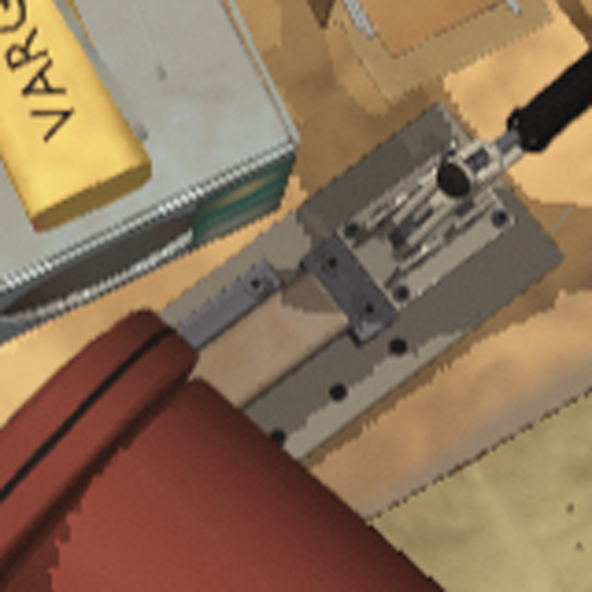

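The tube is flush against the fence and the stop. Next I'll get the profile of the arm tip and handle, to place the finger between them.

```bash
python3 -c "
from h import *
for n,f in(('top','top6'),('side','side1')):
    W=cloud(n,np.load(f'pics/{f}.npy'));X=(W[...,:2]-TJ)@RJ;z=W[...,2]
    print(n)
    for x0 in range(115,265,8):
        s=(abs(X[...,0]-x0)<4)&(X[...,1]>-40)&(X[...,1]<5)&(z>60)&(z<180)
        if s.sum()>2: print(x0,s.sum(),'z',z[s].min().round(0),z[s].max().round(0),'y',X[s][:,1].min().round(0),X[s][:,1].max().round(0))
"
```

```text
top
115 42 z 60.0 71.0 y -28.0 -2.0
123 105 z 60.0 91.0 y -30.0 -1.0
131 105 z 61.0 137.0 y -28.0 -3.0
139 100 z 62.0 141.0 y -28.0 -3.0
147 102 z 62.0 139.0 y -30.0 -1.0
155 75 z 65.0 136.0 y -30.0 -1.0
163 27 z 73.0 128.0 y -28.0 -12.0
171 41 z 77.0 125.0 y -22.0 -9.0
179 80 z 97.0 117.0 y -25.0 -5.0
187 86 z 98.0 124.0 y -25.0 -6.0
195 89 z 113.0 137.0 y -24.0 -7.0
203 88 z 120.0 143.0 y -24.0 -6.0
211 91 z 132.0 153.0 y -24.0 -7.0
219 94 z 141.0 160.0 y -24.0 -7.0
227 67 z 83.0 162.0 y -34.0 -7.0
235 110 z 63.0 160.0 y -35.0 5.0
243 83 z 82.0 103.0 y -36.0 5.0
251 98 z 83.0 101.0 y -37.0 5.0
259 148 z 73.0 104.0 y -38.0 5.0
side
115 16 z 61.0 67.0 y -29.0 -26.0
123 46 z 60.0 86.0 y -30.0 -10.0
131 145 z 60.0 132.0 y -30.0 -3.0
139 212 z 61.0 139.0 y -30.0 -4.0
147 171 z 60.0 136.0 y -32.0 -4.0
155 140 z 60.0 134.0 y -33.0 -4.0
163 108 z 61.0 131.0 y -31.0 -3.0
171 80 z 72.0 123.0 y -24.0 -11.0
179 54 z 83.0 111.0 y -27.0 -13.0
187 77 z 91.0 120.0 y -26.0 -13.0
195 80 z 98.0 132.0 y -26.0 -16.0
203 75 z 108.0 138.0 y -26.0 -17.0
211 82 z 115.0 148.0 y -26.0 -15.0
219 87 z 125.0 157.0 y -26.0 -15.0
227 110 z 81.0 159.0 y -34.0 -12.0
235 197 z 64.0 158.0 y -37.0 5.0
243 153 z 65.0 98.0 y -38.0 4.0
251 159 z 67.0 99.0 y -39.0 4.0
259 175 z 67.0 101.0 y -40.0 4.0
```

```bash
python3 -c "
from h import *
np.set_printoptions(linewidth=200)
for n,f in(('top','top6'),('side','side1')):
    W=cloud(n,np.load(f'pics/{f}.npy'));X=(W[...,:2]-TJ)@RJ;z=W[...,2]
    print(n,'cols x',list(range(190,330,10)))
    for y0 in range(60,-101,-10):
        r=[]
        for x0 in range(190,330,10):
            s=(abs(X[...,0]-x0)<5)&(abs(X[...,1]-y0)<5)
            r.append(int(np.median(z[s])) if s.sum()>1 else -9)
        print('%4d'%y0,' '.join('%4d'%a for a in r))
"
python3 - <<'E'
import cv2
p=cv2.imread('pics/side1.png'); cv2.imwrite('pics/side1d.png',cv2.resize(p[230:370,330:500],None,fx=4,fy=4,interpolation=cv2.INTER_CUBIC))
E
```

```text
top cols x [190, 200, 210, 220, 230, 240, 250, 260, 270, 280, 290, 300, 310, 320]
  60   83   82   81   82  104  117  118  120  119  121  131  138  153  150
  50   87   87   86   88   99  113  114  120  115  119  129  138  152  149
  40   10   94    9   92   94  107  110  113  113  117  128  138  151  148
  30    0    2    4    8   88  102  106  108  109  116  127  137  145  145
  20    0    0    1    0   83  100  102  105  106  114  126  136  139  140
  10    1    0    0    0   80   97   98  101  103  113  127  137  140  140
   0    0    0    0    1   81   96   97   99  101  112  129  143  143  141
 -10  118  131  143  153  156   -9   -9   96   99  110  127  145  146  145
 -20  116  127  140  150   87    3    3   92   96  109  127  144  148  147
 -30    0    0    1    1    3   83   85   88   94  107  125  141  146  146
 -40    0    0    1    1    0    1    1    2    3    4    3  113    0    0
 -50    1    0    0    0    1    1    1    0    0    1    0    1    1    1
 -60    1    0    1    0    1    0    1    1    1    1    0    1    0    0
 -70    0    0    1    1    0    1    1    
[... 914 characters left out ...]
    0    0    0   45   45
 -20   94  108  119  134  145   87   89   90    0    0    0    0   36   34
 -30    0    0    0    0   70   72   69   86    0    0    0    1  134  134
 -40    0    0    0    0    0    1   75   75   79   90  106  123  129    0
 -50    0    0    0    0    0    0    0    0    0    0    0    0    0    0
 -60    0    0    0    0    0    0    0    0    0    0    0    0    0    0
 -70    0    0    0    0    0    0    0    0    0    0    0    0    0    0
 -80    0    0    0    0    0    0    0    0    0    0    0    0    0    0
 -90    0    0    0    0    0    0    0    0    0    0    0    0    0    0
-100    0    0    0    0    0    0    0    0    0    0    0    0    0    0
```

View pics/side1d.png

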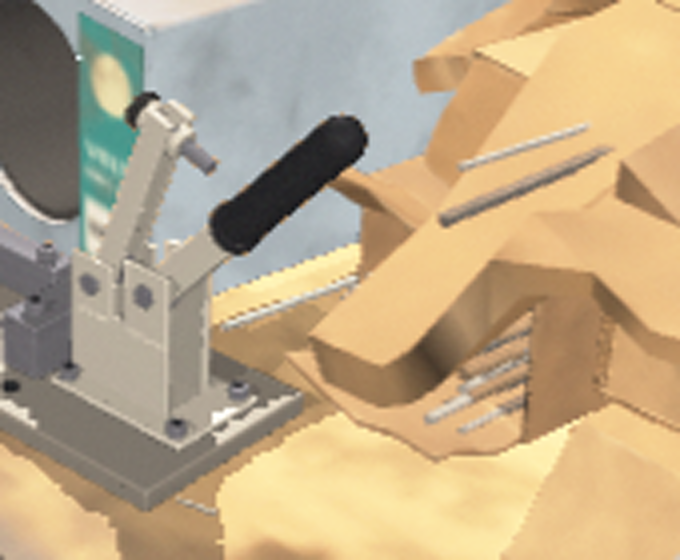

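The crop shows a cardboard sheet at z≈83–100 from jig x≥233. I'll keep the finger's outer edge below about x 225 and come down between the arm's spindle (x<176) and the grip.

send_rows([
  [0.2,-0.25,0.5,0,0,0],
  [0.5,-0.65,0.4,0,0,0],
  [0.5,-0.65,0.1,0,0,0],
  [0.5,-0.65,0,0,0,0],
  [0.5,-0.65,0,0,0,0],
  [0.5,-0.65,0,0,0,0],
  [0.2,-0.3,0,0,0,0],
  [0,0,0,0,0,0],
])

```text
time: 9.5
eef_pos: [516.2, -409.6, 200.2]
tool_rot: [0.895, -0.445, 0.002, 0.001]
ft_force: [-0.2, -0.6, -0.1]
gripper_width: -0.1
```

```bash
python3 -c "
from h import *
where((190,-16,190))"
```

```text
t 9.5 eef [ 516.2 -409.6  200.2] jig [192.7 -82.1] F [-0.2 -0.6 -0.1] Fjig [ 0.4 -0.5] w -0.1
turn/6deg [0.03 0.03 0.  ]
shift/50 [ 1.02  0.84 -0.2 ]
```

send_rows([
  [0.34,0.28,0,0.01,0.01,0],
  [0.34,0.28,0,0.01,0.01,0],
  [0.34,0.28,-0.2,0,0,0],
  [0,0,-0.2,0,0,0],
  [0,0,0,0,0,0],
  [0,0,0,0,0,0],
])

```text
time: 10.1
eef_pos: [568.2, -360.3, 173.2]
tool_rot: [0.896, -0.445, -0.003, -0.001]
ft_force: [0.1, 0.1, 0.2]
gripper_width: 0.1
```

```bash
python3 -c "
from h import *
where((194,-16,146))"
```

```text
t 10.1 eef [ 568.2 -360.3  173.2] jig [184.8 -10.9] F [0.1 0.1 0.2] Fjig [0.  0.2] w 0.1
turn/6deg [-0.04 -0.04 -0.01]
shift/50 [ 0.03 -0.21 -0.54]
```

send_rows([
  [0.03,-0.2,0,-0.04,-0.04,0],
  [0,0,-0.25,0,0,0],
  [0,0,-0.25,0,0,0],
  [0,0,0,0,0,0],
  [0,0,0,0,0,0],
])

```text
time: 10.6
eef_pos: [567.9, -373.4, 146.7]
tool_rot: [0.895, -0.446, 0.0, 0.001]
ft_force: [-0.1, -0.4, -0.8]
gripper_width: 0.2
```

```bash
python3 -c "
from h import *
where((200,-16,131))
p,d=snap('side','side7')
cv2.imwrite('pics/side7c.png',cv2.resize(p[200:360,280:480],None,fx=3.5,fy=3.5,interpolation=cv2.INTER_CUBIC))"
```

```text
t 10.6 eef [ 567.9 -373.4  146.7] jig [195.  -19.1] F [-0.1 -0.4 -0.8] Fjig [ 0.3 -0.4] w 0.2
turn/6deg [0.01 0.   0.02]
shift/50 [ 0.11 -0.04 -0.31]
```

View pics/side7c.png

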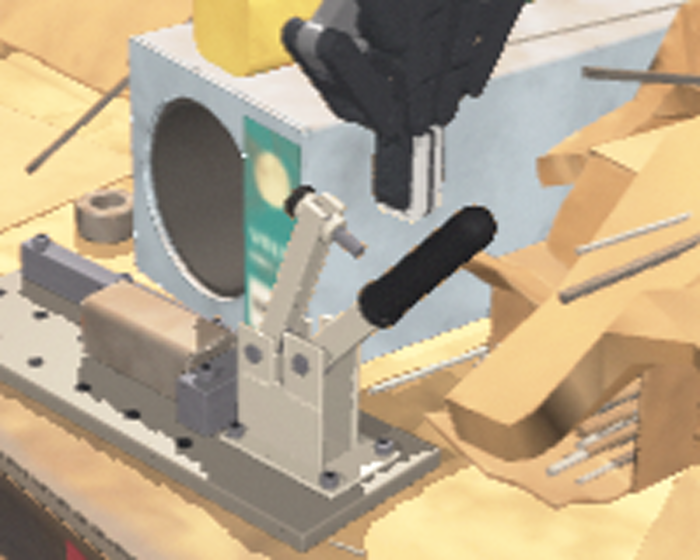

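The finger (tip at crop (405,210)) is between the arm's spindle and the grip. I'll start the arc.

send_rows([
  [0.07,0.01,-0.1,0,0,0],
  [0.035,-0.045,-0.12,0,0,0],
  [0.035,-0.045,-0.12,0,0,0],
  [0.035,-0.045,-0.12,0,0,0],
])

```text
time: 11.05
eef_pos: [578.9, -381.2, 125.8]
tool_rot: [0.895, -0.446, 0.003, 0.001]
ft_force: [-0.6, 0.3, 3.0]
gripper_width: -0.0
```

```bash
python3 -c "
from h import *
where((210,-16,107))"
```

```text
t 11.1 eef [ 578.9 -381.2  125.8] jig [207.9 -15. ] F [-0.6  0.3  3. ] Fjig [-0.6 -0.3] w -0.0
turn/6deg [0.05 0.04 0.02]
shift/50 [ 0.01 -0.05 -0.38]
```

send_rows([
  [0.01,-0.02,-0.12,0.02,0.02,0],
  [0.01,-0.015,-0.12,0.02,0.02,0],
  [0,-0.01,-0.12,0,0,0],
  [0,0,-0.12,0,0,0],
])

```text
time: 11.45
eef_pos: [581.3, -385.0, 100.7]
tool_rot: [0.895, -0.446, 0.002, 0.001]
ft_force: [-0.1, -0.2, 3.3]
gripper_width: 0.0
```

```bash
python3 -c "
from h import *
where((211,-16,76))"
```

```text
t 11.4 eef [ 581.3 -385.   100.7] jig [212.3 -15.3] F [-0.1 -0.2  3.3] Fjig [ 0.1 -0.2] w 0.0
turn/6deg [0.03 0.02 0.02]
shift/50 [-0.03  0.01 -0.49]
```

send_rows([
  [0,0,-0.12,0.02,0.01,0],
  [0,0,-0.12,0,0,0],
  [0,0,-0.1,0,0,0],
  [0,0,-0.08,0,0,0],
])

```text
time: 11.85
eef_pos: [581.3, -385.2, 77.2]
tool_rot: [0.895, -0.446, 0.001, 0.0]
ft_force: [0.7, -2.3, 3.5]
gripper_width: 0.0
```

```bash
python3 -c "
from h import *
where((211,-16,74))"
```

```text
t 11.8 eef [ 581.3 -385.2   77.2] jig [212.5 -15.5] F [ 0.7 -2.3  3.5] Fjig [ 2.2 -0.8] w 0.0
turn/6deg [0.01 0.02 0.02]
shift/50 [-0.03  0.02 -0.06]
```

send_rows([
  [0,0,-0.05,0,0,0],
  [0,0,-0.05,0,0,0],
  [0,0,-0.05,0,0,0],
])

```text
time: 12.15
eef_pos: [581.5, -385.3, 74.3]
tool_rot: [0.895, -0.446, 0.001, 0.0]
ft_force: [-6.8, 4.4, 18.1]
gripper_width: -0.1
```

```bash
python3 -c "
from h import *
where()"
```

```text
t 12.2 eef [ 581.5 -385.3   74.3] jig [212.7 -15.4] F [-6.8  4.4 18.1] Fjig [-7.6 -2.7] w -0.1
turn/6deg [0.01 0.01 0.02]
```

send_rows([
  [0,0,-0.06,0,0,0],
  [0,0,-0.06,0,0,0],
])

```text
time: 12.35
eef_pos: [581.5, -385.3, 74.3]
tool_rot: [0.895, -0.446, 0.001, 0.001]
ft_force: [-7.1, 3.8, 18.4]
gripper_width: 0.1
```

```bash
python3 -c "
from h import *
where()"
```

```text
t 12.3 eef [ 581.5 -385.3   74.3] jig [212.7 -15.4] F [-7.1  3.8 18.4] Fjig [-7.3 -3.4] w 0.1
turn/6deg [0.02 0.01 0.01]
```

send_rows([
  [0,0,-0.1,0,0,0],
  [0,0,-0.1,0,0,0],
])

```text
time: 12.55
eef_pos: [581.6, -385.4, 73.9]
tool_rot: [0.895, -0.446, 0.0, 0.001]
ft_force: [-11.9, 9.2, 30.5]
gripper_width: 0.1
```

send_rows([
  [0,0,0.2,0,0,0],
  [0,0,0.6,0,0,0],
  [0,0,1,0,0,0],
  [0,0,1,0,0,0],
  [-0.6,-0.4,0.2,0,0,0],
  [-0.7,-0.5,0,0,0,0],
  [-0.7,-0.5,0,0,0,0],
  [0,0,0,0,0,0],
])

```text
time: 13.35
eef_pos: [474.9, -450.2, 225.9]
tool_rot: [0.896, -0.443, -0.006, -0.001]
ft_force: [-0.2, 0.1, -0.0]
gripper_width: 0.1
```

```bash
python3 -c "
from h import *
where()
t=tube('top8')
p,d=snap('side','side8')
W=cloud('side',d);Wt=cloud('top',np.load('pics/top8.npy'))
for n,W in(('side',W),('top',Wt)):
    X=(W[...,:2]-TJ)@RJ;z=W[...,2]
    k=(abs(X[...,1]+16)<14)&(X[...,0]>195)&(X[...,0]<272)&(z>45)&(z<90)
    for x0 in range(200,275,12):
        s=k&(abs(X[...,0]-x0)<6)
        if s.sum()>2: print(n,x0,s.sum(),np.percentile(z[s],[5,95]).round(1))
    b=(X[...,0]<-190)&(X[...,0]>-250)&(z>70)&(z<90)&(abs(X[...,1]-70)<40); print('block',np.median(W[b],0))
cv2.imwrite('pics/side8c.png',cv2.resize(p[200:360,250:480],None,fx=3.3,fy=3.3,interpolation=cv2.INTER_CUBIC))"
```

```text
t 13.3 eef [ 474.9 -450.2  225.9] jig [ 200.1 -139.6] F [-0.2  0.1 -0. ] Fjig [-0.2 -0.1] w 0.1
turn/6deg [-0.07 -0.1  -0.05]
tube top 716 ((46.86359786987305, -16.82152557373047), (31.627107620239258, 74.18352508544922), 89.94107818603516) 42.394478522431655
side 200 90 [60.4 74.5]
side 212 94 [61.  74.8]
side 224 37 [61.2 75. ]
side 236 69 [84.3 89.9]
side 248 41 [86.4 89.7]
side 260 16 [63.7 89.9]
side 272 16 [62.  69.6]
block [3.90462239e+02 2.01296161e-02 7.98162443e+01]
top 200 91 [67.4 76.8]
top 212 86 [69.5 76.8]
top 224 89 [70.5 78.4]
top 236 127 [71.8 89.8]
top 248 43 [85.6 89.8]
top 260 17 [87.5 89.8]
block [389.99321654   9.28536907  82.03037661]
```

View pics/side8c.png

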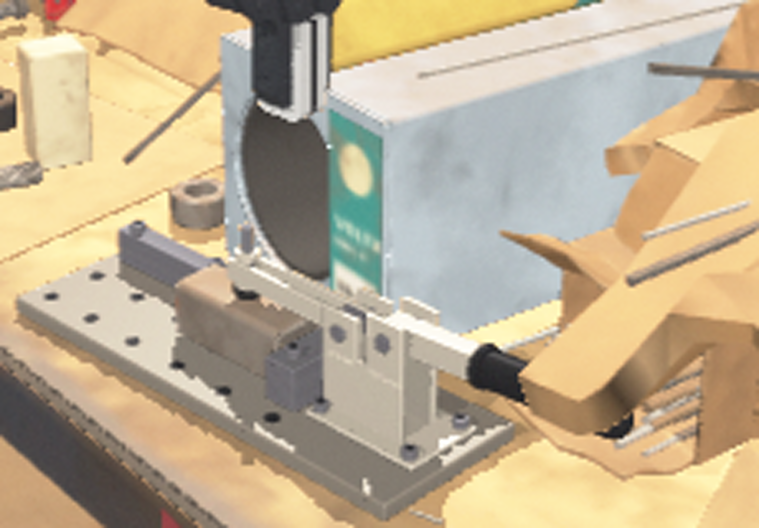

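The clamp is closed: the handle is nearly level, with its upper side at z≈75 across x 200–224. The pad sits on the tube at crop (245,285). The tube is at jig (46.9,-16.8) with 0° skew, and the block and nut haven't moved. Handing in.

```bash
python3 -c "
from plant import *
print(job_done())"
```

```text
the job is handed in; nothing more can be done
None
```

I loaded the jig by pushing only and handed the job in at about 13 s. `job_done()` gives no verdict, so these are my own last checks:

| Item | Measured | Needed |
|---|---|---|
| Tube centre along the fence (jig x) | about +46.9 mm | 44.5 to 50.5 mm |
| Tube centre off the fence (jig y) | about -16.8 mm | -19 to -13 mm |
| Tube top height (jig z) | 42.4 mm | about 42 mm lying flat |
| Tube skew to the fence | about 0° | within 0.06 rad |

- **Pushes:** the tube tipped toward the stop and lay flat at about 8° to the fence. I pushed it square against the fence (18 N) and then home against the stop (16 N).
- **Clamp:** I pushed the handle along its arc until it would go no further (about 30 N). Its upper side ended about 75 mm above the bench and nearly level, and the last picture shows the pad on the tube. I couldn't read the joint value or the pad force directly.
- **Bystanders:** the block measured the same from the top camera before and after. I only checked the nut by eye, and it looked unmoved.
- **Disagreements:**
  - My jig fit had residuals of 2–3 mm and a scale about 1.7% small, so the tube position is only good to a few mm.
  - The pictures show a cardboard sheet over the closed handle's grip. It didn't noticeably resist the handle, and I kept the finger clear of it.

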